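Cover the marbling pots for the night

TASK

The washed colour pots must be covered for the night: put each of the four wooden lids on the pot of its own shape and size, lying flat and centred so that it closes the opening, with the square and the oblong lid lined up with the sides of their pots. Leave the pots, the glass muller and the capped bottle standing where they are.

Things in the scene. Friction and masses are not known exactly. Their poses are not given: they have to be found in the camera images.
- small_round_lid: Loose dark wooden lid lying flat on the table: an 8 mm thick plate, flat underneath, with a pale wooden grip standing 32 mm tall in the middle of its top (40 mm overall). Origin: centre of the underside; z up. Plate round, 72 mm across; grip a turned knob 22 mm across. For the small round pot.
- large_round_lid: Loose dark wooden lid lying flat on the table: an 8 mm thick plate, flat underneath, with a pale wooden grip standing 32 mm tall in the middle of its top (40 mm overall). Origin: centre of the underside; z up. Plate round, 104 mm across; grip a turned knob 22 mm across. For the large round pot.
- square_lid: Loose dark wooden lid lying flat on the table: an 8 mm thick plate, flat underneath, with a pale wooden grip standing 32 mm tall in the middle of its top (40 mm overall). Origin: centre of the underside; z up. Plate 84 x 84 mm, sides along its x and y; grip a bar 40 mm long along its x and 18 mm wide along its y. For the square pot.
- oblong_lid: Loose dark wooden lid lying flat on the table: an 8 mm thick plate, flat underneath, with a pale wooden grip standing 32 mm tall in the middle of its top (40 mm overall). Origin: centre of the underside; z up. Plate 124 mm along its x by 72 mm along its y; grip a bar 40 mm long along its x and 18 mm wide along its y. For the oblong pot.
- small_round_pot: Open, empty white glazed pot, 40 mm high, walls 5 mm, loose but heavy (about 0.3 to 0.5 kg). Origin: centre of its underside; z up. The lid lies flat on the rim, nothing plugs in. Round, 64 mm across outside.
- large_round_pot: Open, empty white glazed pot, 40 mm high, walls 5 mm, loose but heavy (about 0.3 to 0.5 kg). Origin: centre of its underside; z up. The lid lies flat on the rim, nothing plugs in. Round, 96 mm across outside.
- square_pot: Open, empty white glazed pot, 40 mm high, walls 5 mm, loose but heavy (about 0.3 to 0.5 kg). Origin: centre of its underside; z up. The lid lies flat on the rim, nothing plugs in. 76 x 76 mm outside, sides along its x and y.
- oblong_pot: Open, empty white glazed pot, 40 mm high, walls 5 mm, loose but heavy (about 0.3 to 0.5 kg). Origin: centre of its underside; z up. The lid lies flat on the rim, nothing plugs in. 116 mm along its x by 64 mm along its y, outside.
- muller: Bystander, to be left alone: green glass muller (grinding tool) standing upright, foot 52 mm across, 70 mm tall, waisted, with a rounded grip. Loose. Origin: centre of its underside.
- bottle: Bystander, to be left alone: small white plastic bottle with a black cap and paper label, 36 mm across, 75 mm tall, standing upright. Loose. Origin: centre of its underside.
Not all that is in view belongs to the job. What is shaped like the small_round_lid but pink is not meant.

How it is judged (in metres and radians):
At the end, for the whole second after the job is handed in: Each lid lies at rest on its own pot, within 9 mm of its centre, flat on the rim (height within 4 mm, tilt under 0.06 rad), square and oblong lids within 0.17 rad of the sides of their pots; pots moved less than 20 mm, muller and bottle less than 25 mm (horizontal distance between small_round_lid and small_round_pot below 0.009 m and z of small_round_lid in the frame of small_round_pot between 0.036 and 0.044 m and angle between each of small_round_lid, large_round_lid, square_lid, oblong_lid's own z axis and vertical below 0.06 rad and linear speed of each of small_round_lid, large_round_lid, square_lid, oblong_lid below 0.01 m/s and distance of each of small_round_pot, large_round_pot, square_pot, oblong_pot from where it was at the start of the episode below 0.02 m and horizontal distance between large_round_lid and large_round_pot below 0.009 m and z of large_round_lid in the frame of large_round_pot between 0.036 and 0.044 m and horizontal distance between square_lid and square_pot below 0.009 m and z of square_lid in the frame of square_pot between 0.036 and 0.044 m and horizontal distance between oblong_lid and oblong_pot below 0.009 m and z of oblong_lid in the frame of oblong_pot between 0.036 and 0.044 m and (angle between the x axis of square_lid and the x axis of square_pot, either way round below 0.17 rad or angle between the x axis of square_lid and the y axis of square_pot, either way round below 0.17 rad) and angle between the x axis of oblong_lid and the x axis of oblong_pot, either way round below 0.17 rad and distance of each of muller, bottle from where it was at the start of the episode below 0.025 m); the robot touches nothing.
It fails at once if the glass muller is knocked over (angle between muller's own z axis and vertical above 0.5 rad).
It fails at once if the capped bottle is knocked over (angle between bottle's own z axis and vertical above 0.5 rad).
It also fails if it takes over 120 s, if anything falls off the work surface, if the arm or the gripper's body presses on something with over 40 N, if the wrist force passes 120 N, or if a joint passes its speed limit or range.

ROBOT

A 7-joint arm with a two-finger parallel gripper is mounted at the origin on the work surface. World frame = base frame: x ahead of the robot, y to its left, z up, the work surface at z = 0. Lengths are in m, angles in degrees, forces in N, time in s.
With the tool pointing down it reaches from about 0.425 to 0.875 m from the base axis. Payload 4.7 kg.
Tool frame: the origin (TCP) lies between the finger pads; the fingertips stand 19 mm ahead of it and the grasp point (between the pads) is the TCP; x points along the fingers, z is the direction in which the jaws open and shut, and the axes are right-handed (so a half turn about x gives the same grasp; the last joint's range is limited). The gripper opens to 87 mm and grips with 3 to 60 N. Pads are 19 mm wide; open, the fingers measure 117 mm over their backs; the gripper's body (75 mm by 190 mm) begins 51 mm behind the grasp point.
Start: joints at [-73.161, 18.392, -4.016, 83.108, 1.295, 78.541, -3.26], TCP at [0.18, 0.625, 0.242] pointing down, gripper open.
Joint ranges: [-163.93, 163.93], [-17.29, 119.83], [-79.2, 71.16], [3.27, 140.29], [-89.18, 269.18], [5.43, 117.66], [-154.24, 154.24]. Speed limits (degrees/s): [147.25, 147.25, 180, 180, 180, 180, 180].

INTERFACE

Orientations are given as [roll, pitch, yaw] about the fixed x, y, z axes, in that order (R = Rz(yaw) Ry(pitch) Rx(roll)).
In Python, from cell import monitor, read_camera, camera_model, env, regions_of gives the robot as it stands. The module is installed in compiled form; this text tells all that it offers.
- The arm moves only by the tool step_arm, never from a script. Its argument "deltas" is a list of rows, each a list of 5 numbers: the gripper's target within -1 to 1 (fully open at 1, half-way at 0, shut at -1), then the shift along the tool's x, y, z in m, then the turn about the tool's x in degrees. A call has 1 to 12 rows; each row is the pose to reach, as a shift and turn from the pose commanded when the call began, along the tool's axes at that moment; what a row does not reach only later rows make up. A row lasts 1/8 s, in which the tool goes at most 62.5 mm and 10.7 degrees, less where a joint would pass 70% of its speed; a pose out of reach is approached as far as the arm can. A call with a gripper value outside its range is refused whole. The fingers move at their own pace and stop on an object; "newtons" is the grip in N (left out, the last holds). Time passes only in rows, so rows that repeat a pose let the fingers close. It gives the time, the measured TCP pose, the force and the opening at its end, in the units of the state.
- monitor.get_obs(): the state, without advancing time (a new reading comes with each control period).
- read_camera(name): name is "scene" or "top" or "wrist"; returns (picture, depth): 400x640x3 uint8, red, green, blue; 400x640 float32, m along the optical axis (not along the pixel's ray), 0 where there is no reading.
- camera_model(name): a dict with "fx", "fy", "cx", "cy" (pixels), "xyz" and "attitude" of the camera in the world. Camera axes: x right, y down, z forward; pixel columns grow to the right and rows downward; lengths in m; the calibration is good to about 2 mm. The wrist camera is an equidistant fisheye: a pixel r from the principal point sees the ray r / f radians off the axis. A picture is of the moment at which its call begins: read the wrist's pose just before it. camera_model takes no time and is no camera call; for the wrist camera it gives the pose at the moment of the call.
- env.sign_off(): hands the job in, once; it reports no verdict.
Trained networks look in the newest picture that a camera, given by its name, has taken for a name from the list of things; names that differ only in an ending like _2 or _b are one class to them, and where a whole thing is asked for, a point or a joint stands for the part that bears it (a point fixed in the world has none). Each returns a list of dicts, best first, with "p" (0 to 1); they miss things now and then, are a little off and sometimes report something else, mostly with a low value. They report only what shows in the picture. A call takes as long as a camera call. They do not tell look-alikes from the thing itself.
- regions_of(camera, thing): "pixels" (400x640 bool, what is visible of it) and "pixel" ([column, row] in pixels, amid what is visible of it).
The state is a dict: "time_s": time; "qpos": joint angles; "joint_velocities": joint speeds; "effort": joint torques, N m; "tool_pos": TCP position; "tool_rot": TCP orientation; "force": force on the tool from outside, world axes, zero at the start; "wrist_torque": the same for the moment, N m; "grip_width": finger opening in m.
Only numpy, scipy, OpenCV 4.12 (cv2) and the standard library are available. Lean on these libraries where they do the work, as an engineer would, in place of code of your own. Each camera call takes 0.05 s, during which the arm holds its last target. There are 200 camera calls.

## Working session

There is one attempt and no reset: what is moved stays moved. The work goes in short steps, Python scripts to look and compute and a tool call to move; the robot and the scene stay as the last step left them, time stands still between calls to the robot, and variables do not carry over. Pictures are saved under pics/ and viewed, about 12 in all and at most 16, crops included, and the job is handed in when it is done.

Besides the shell and the picture viewer there is one more tool, called after ">>>" by a JSON object that holds its "name" and its "arguments". step_arm: Moves the arm, as the interface text tells. Its arguments: {"type":"object","properties":{"deltas":{"type":"array"},"newtons":{"type":"number"}},"required":["deltas"]}

```bash
mkdir -p pics; cat > h.py <<'E'
import numpy as np, cv2
from scipy.spatial.transform import Rotation as R
from cell import monitor, read_camera, camera_model, env, regions_of
def pts(cam,depth,m):
    c=camera_model(cam); v,u=np.nonzero(m&(depth>0)); d=depth[v,u]
    P=np.c_[(u-c['cx'])/c['fx']*d,(v-c['cy'])/c['fy']*d,d]
    a=np.array(c['attitude'],float)
    M=a if a.shape==(3,3) else R.from_euler('xyz',a,degrees=True).as_matrix()
    return P@M.T+np.array(c['xyz'])
def save(n,im,s=1): cv2.imwrite('pics/'+n,cv2.resize(im[:,:,::-1],None,fx=s,fy=s))
E
python3 - <<'E'
from h import *
for c in ['top','scene','wrist']: print(c,camera_model(c))
print(monitor.get_obs())
for cam in ['top','scene']:
    im,d=read_camera(cam); save(cam+'0.png',im,1.25); np.savez(cam+'0.npz',im=im,d=d)
    for t in ['small_round_lid','large_round_lid','square_lid','oblong_lid','small_round_pot','large_round_pot','square_pot','oblong_pot','muller','bottle']:
        for r in regions_of(cam,t)[:4]:
            P=pts(cam,d,r['pixels'])
            print(cam,t,round(r['p'],2),np.round(r['pixel']),r['pixels'].sum(),np.round(np.median(P,0),3),np.round(P.min(0),3),np.round(P.max(0),3))
E
```

```text
top {'fx': 440.4104195744937, 'fy': 440.4104195744937, 'cx': 317.4952706896224, 'cy': 194.42188464211017, 'xyz': array([ 3.05522371e-01, -5.33620188e-05,  1.17199665e+00]), 'attitude': array([-171.86517704,   -1.15679334,  -91.08728324])}
scene {'fx': 433.5561989292956, 'fy': 433.5561989292956, 'cx': 319.3799744055001, 'cy': 196.55879625245245, 'xyz': array([1.21868027, 0.16449878, 0.74423588]), 'attitude': array([-131.44439195,   -0.2976476 ,  102.57861156])}
wrist {'fx': 309.70691628693146, 'fy': 309.70691628693146, 'cx': 323.42377581649123, 'cy': 199.04135412032676, 'xyz': array([0.11427414, 0.64274125, 0.3842988 ]), 'attitude': array([1.65521092e+02, 6.36292381e-02, 7.40052930e+01])}
{'time_s': 0.0, 'qpos': array([-73.16232351,  18.43724832,  -4.01466454,  83.17473471,
         1.29585944,  78.54023463,  -3.26106773]), 'joint_velocities': array([ 0.01536604,  0.01175383,  0.0578868 , -0.02263618,  0.07265758,
       -0.15125864,  0.11971646]), 'effort': array([ 5.48675098e-05, -4.91282129e+01, -4.03876947e-01, -3.12531924e+01,
       -6.39395602e-02,  4.35991294e-02,  1.74133506e
[... 2850 characters left out ...]
9 [253. 258.] 1744 [ 0.646 -0.11   0.014] [ 0.569 -0.174 -0.002] [ 0.7   -0.059  0.042]
scene square_pot 0.57 [361. 276.] 1546 [0.643 0.131 0.018] [ 0.597  0.088 -0.001] [0.695 0.176 0.044]
scene square_pot 0.15 [374. 213.] 684 [0.456 0.126 0.023] [ 0.376  0.095 -0.003] [0.482 0.159 0.043]
scene oblong_pot 0.61 [290. 212.] 1136 [ 0.483 -0.07   0.008] [ 0.395 -0.127 -0.003] [ 0.541 -0.02   0.044]
scene oblong_pot 0.57 [163. 204.] 1487 [ 0.531 -0.373  0.021] [ 0.426 -0.439 -0.004] [ 0.589 -0.307  0.044]
scene muller 0.71 [413. 243.] 597 [0.536 0.222 0.025] [ 0.44   0.197 -0.003] [0.551 0.248 0.071]
scene bottle 0.86 [315. 235.] 393 [0.564 0.013 0.043] [ 0.48  -0.017 -0.001] [0.573 0.029 0.077]
```

```bash
python3 - <<'E'
from h import *
z=np.load('top0.npz'); im,d=z['im'],z['d']
save('top0c.png',im[150:300,350:500],4)
print(im[[266,219,248,229],[428,415,373,465]]); 
# yaw via min-area rects of height-banded points within region neighbourhoods
P=pts('top',d,np.ones_like(d,bool)); full=P
def rect(n,c,lo,hi,r):
    m=(np.hypot(P[:,0]-c[0],P[:,1]-c[1])<r)&(P[:,2]>lo)&(P[:,2]<hi)
    q=P[m][:,:2]; (cx,cy),(w,h),a=cv2.minAreaRect((q*1000).astype(np.float32)); print(n,m.sum(),np.round([cx,cy,w,h,a],1), 'med z',np.round(np.median(P[m][:,2]),4),'mean',np.round(q.mean(0),4))
for n,c,r in [('Llid',(.51,.39),.07),('sqlid',(.368,.262),.07),('oblid',(.466,-.075),.08)]:
    rect(n,c,.004,.012,r); rect(n+' grip',c,.034,.05,r)
for n,c in [('A',(.278,-.317)),('B',(.399,-.293)),('C',(.323,-.171)),('D',(.378,-.416))]:
    rect(n,c,.004,.012,.05); rect(n+' grip',c,.034,.05,.05)
for n,c,r in [('spot',(.448,.127),.055),('lpot',(.65,-.109),.07),('sqpot',(.651,.131),.075),('obpot',(.528,-.379),.085)]:
    rect(n,c,.034,.05,r)
print(R.from_euler('xyz',[-176.33,89.89,-102.36],degrees=True).as_matrix().round(3))
E
```

```text
[[124  63  71]
 [ 83  57  38]
 [165  93 108]
 [119  66  70]]
Llid 1018 [514.2 382.5 120.1 115.9  66.6] med z 0.0075 mean [0.511 0.392]
Llid grip 58 [511.8 392.6  19.6  20.9  88.3] med z 0.0386 mean [0.511  0.3929]
sqlid 844 [363.4 263.1 118.9 124.8  10.2] med z 0.0076 mean [0.3683 0.2598]
sqlid grip 115 [369.5 260.5  18.5  39.6  77.1] med z 0.039 mean [0.3693 0.2603]
oblid 1054 [467.1 -75.3 149.2 130.2  68. ] med z 0.0074 mean [ 0.4672 -0.0761]
oblid grip 104 [468.1 -76.1  17.7  39.7  68.3] med z 0.039 mean [ 0.4682 -0.0762]
A 487 [ 279.9 -321.6   94.6   75.2   43.6] med z 0.0075 mean [ 0.2775 -0.3198]
A grip 60 [ 277.7 -320.6   20.    19.9   26.1] med z 0.0391 mean [ 0.2777 -0.3205]
B 465 [ 395.5 -298.4   82.1   90.1   85. ] med z 0.0076 mean [ 0.3983 -0.2944]
B grip 55 [ 399.5 -295.7   20.9   18.6   87.4] med z 0.0393 mean [ 0.3997 -0.2948]
C 499 [ 318.3 -170.3   89.1   84.8   66.1] med z 0.0073 mean [ 0.3236 -0.1726]
C grip 57 [ 323.9 -172.6   19.9   18.6   44.5] med z 0.0394 mean [ 0.3239 -0.1726]
D 464 [ 376.4 -414.9   74.6   81.3   42.5] med z 0.0076 mean [ 0.3776 -0.4177]
D grip 58 [ 377.9 -418.6   20.    20.9   40.1] med z 0.039 mean [ 0.3784 -0.4193]
spot 143 [445.8 125.6  62.1  60.3  89.1] med z 0.0388 mean [0.4459 0.1254]
lpot 223 [ 648.9 -108.1   93.9   93.9   41.1] med z 0.039 mean [ 0.6489 -0.1087]
sqpot 231 [647.5 129.3  76.1  77.1  76.6] med z 0.0392 mean [0.6473 0.1295]
obpot 278 [ 526.3 -373.8   64.1  119.3   36.2] med z 0.0394 mean [ 0.5263 -0.3746]
[[-0.    -0.961  0.276]
 [-0.002  0.276  0.961]
 [-1.    -0.    -0.002]]
```

View pics/top0.png

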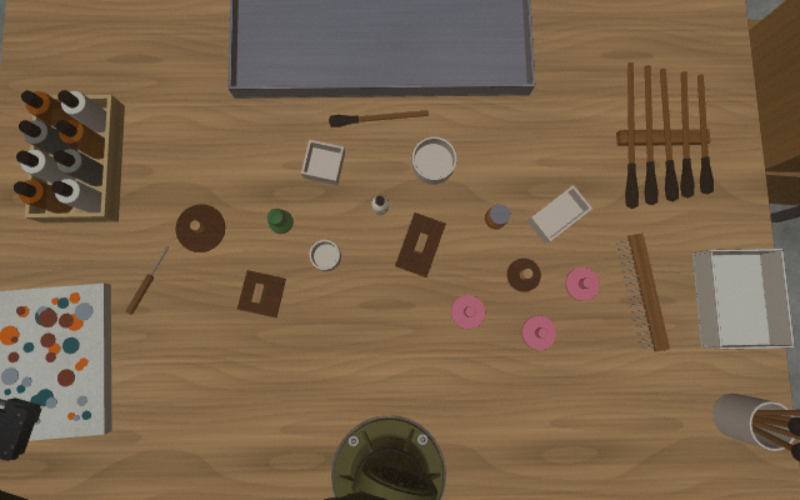

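View pics/top0c.png

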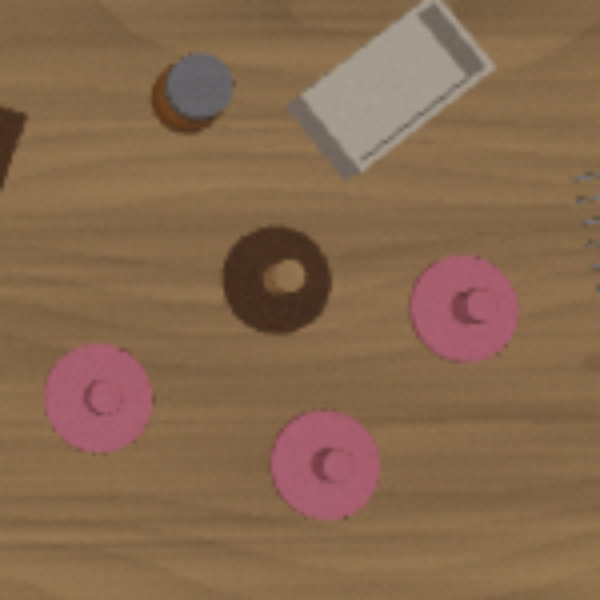

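Besides the dark small round lid at top pixel (419,219), three pink look-alikes lie at (376,248), (431,266) and (469,229). The crop confirms that the one with the dark plate and pale knob is the right one, at (0.400,-0.295). The other three lids are brown at top pixels (159,182), (207,236) and (335,201). The pots are at (260,204), (345,126), (259,130) and (449,171). I'll move the large round lid first.

```bash
cat > plan.py <<'E'
import sys; from h import *
x,y,z,yaw=map(float,sys.argv[1:5])
o=monitor.get_obs(); M=R.from_euler('xyz',o['tool_rot'],degrees=True).as_matrix(); p=np.array(o['tool_pos'])
D=M.T@(np.array([x,y,z])-p); cur=np.degrees(np.arctan2(M[1,2],M[0,2]))
print('t',round(o['time_s'],2),'pos',p.round(4),'yaw',cur.round(2),'tilt z',M[2].round(3),'w',round(o['grip_width'],4),'F',o['force'].round(1))
print('delta',D.round(4),'turn',round(-((yaw-cur+90)%180-90),1))
E
python3 plan.py .511 .393 .12 30
python3 - <<'E'
from h import *
z=np.load('top0.npz'); P=pts('top',z['d'],np.ones((400,640),bool))
m=(np.hypot(P[:,0]-.51,P[:,1]+.22)<.06)&(P[:,2]>.015); print('jar',P[m].mean(0),P[m].max(0))
E
```

```text
t 1.1 pos [0.1795 0.6247 0.2416] yaw 73.97 tilt z [-1. -0.  0.] w 0.087 F [-1.1  0.1 -0.2]
delta [ 0.1216 -0.3826 -0.1312] turn 44.0
jar [ 0.51993522 -0.23672681  0.04758207] [ 0.54559556 -0.21659651  0.06182476]
```

>>> {"name": "step_arm", "arguments": {"deltas": [[1, 0.01, -0.04, -0.014, 5], [1, 0.03, -0.095, -0.033, 14], [1, 0.045, -0.15, -0.052, 22], [1, 0.06, -0.205, -0.07, 30], [1, 0.08, -0.26, -0.09, 38], [1, 0.1, -0.31, -0.107, 44], [1, 0.115, -0.355, -0.122, 44], [1, 0.122, -0.383, -0.131, 44], [1, 0.122, -0.383, -0.131, 44], [1, 0.122, -0.383, -0.131, 44]], "newtons": 25}}

```text
time_s: 2.35
tool_pos: [0.5105, 0.3943, 0.1197]
tool_rot: [93.8, 89.9, 123.8]
force: [0.5, 0.7, 0.9]
grip_width: 0.0867
```

```bash
python3 plan.py .5115 .3928 .031 30; python3 - <<'E'
from h import *
im,d=read_camera('wrist'); save('w1.png',im,1)
E
```

```text
t 2.35 pos [0.5105 0.3943 0.1197] yaw 30.03 tilt z [-1.     0.001 -0.   ] w 0.0867 F [0.5 0.7 0.9]
delta [ 0.0887 -0.0019  0.0001] turn 0.0
```

View pics/w1.png

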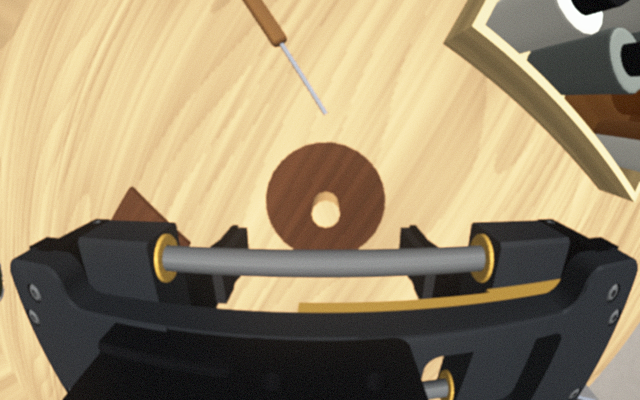

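The lid knob at wrist pixel (325,210) sits midway between the fingers at columns 240 and 405, so I'll descend and grip.

>>> {"name": "step_arm", "arguments": {"deltas": [[1, 0.02, -0.002, 0, 0], [1, 0.045, -0.002, 0, 0], [1, 0.07, -0.002, 0, 0], [1, 0.085, -0.002, 0, 0], [1, 0.088, -0.002, 0, 0], [-1, 0.088, -0.002, 0, 0], [-1, 0.088, -0.002, 0, 0], [-1, 0.088, -0.002, 0, 0], [-1, 0.088, -0.002, 0, 0], [-1, 0.088, -0.002, 0, 0]], "newtons": 25}}

```text
time_s: 3.65
tool_pos: [0.5126, 0.3914, 0.0318]
tool_rot: [17.9, 90.0, 47.9]
force: [0.9, 0.8, 0.0]
grip_width: 0.0451
```

```bash
python3 plan.py .649 -.1085 .15 30
```

```text
t 3.65 pos [0.5126 0.3914 0.0318] yaw 29.97 tilt z [-1.  0.  0.] w 0.0451 F [0.9 0.8 0. ]
delta [-0.1183 -0.5012 -0.1315] turn -0.0
```

>>> {"name": "step_arm", "arguments": {"deltas": [[-1, 0, 0, 0, 0], [-1, 0, 0, 0, 0], [-1, 0, 0, 0, 0], [-1, 0, 0, 0, 0], [-1, -0.02, 0, 0, 0], [-1, -0.05, 0, 0, 0], [-1, -0.09, 0, 0, 0], [-1, -0.12, 0, 0, 0]]}}

```text
time_s: 4.65
tool_pos: [0.5131, 0.3917, 0.155]
tool_rot: [11.0, 89.8, 40.9]
force: [-0.3, -0.0, -1.6]
grip_width: 0.0213
```

```bash
python3 plan.py .649 -.1085 .15 30
```

```text
t 4.65 pos [0.5131 0.3917 0.155 ] yaw 29.96 tilt z [-1.     0.001  0.003] w 0.0213 F [-0.3 -0.  -1.6]
delta [ 0.0044 -0.5012 -0.1321] turn -0.0
```

>>> {"name": "step_arm", "arguments": {"deltas": [[-1, 0, -0.02, -0.005, 0], [-1, 0, -0.06, -0.016, 0], [-1, 0, -0.11, -0.029, 0], [-1, 0, -0.16, -0.042, 0], [-1, 0, -0.21, -0.055, 0], [-1, 0, -0.26, -0.069, 0], [-1, 0, -0.31, -0.082, 0], [-1, 0, -0.36, -0.095, 0], [-1, 0, -0.41, -0.108, 0], [-1, 0, -0.455, -0.12, 0], [-1, 0, -0.485, -0.128, 0], [-1, 0, -0.501, -0.132, 0]]}}

```text
time_s: 6.15
tool_pos: [0.6472, -0.1123, 0.1509]
tool_rot: [-177.0, 89.9, -147.3]
force: [-0.3, -0.4, -0.8]
grip_width: 0.0215
```

>>> {"name": "step_arm", "arguments": {"deltas": [[-1, 0, 0, 0, 0], [-1, 0, 0, 0, 0]]}}

```text
time_s: 6.4
tool_pos: [0.6482, -0.1066, 0.1512]
tool_rot: [83.6, 89.9, 113.7]
force: [-0.0, 0.8, -0.7]
grip_width: 0.021
```

```bash
python3 plan.py .649 -.1085 .073 30; python3 - <<'E'
from h import *
im,d=read_camera('top'); c=camera_model('top')
P=pts('top',d,np.ones_like(d,bool)); m=(np.hypot(P[:,0]-.65,P[:,1]+.11)<.08)&(P[:,2]>.10)&(P[:,2]<.14)
q=P[m]; print(len(q),q.mean(0) if len(q) else '')
im,d=read_camera('wrist'); save('w2.png',im,1)
E
```

```text
t 6.4 pos [ 0.6482 -0.1066  0.1512] yaw 30.08 tilt z [-1.     0.002  0.   ] w 0.021 F [-0.   0.8 -0.7]
delta [ 0.0782 -0.0022 -0.0003] turn 0.1
0
```

View pics/w2.png

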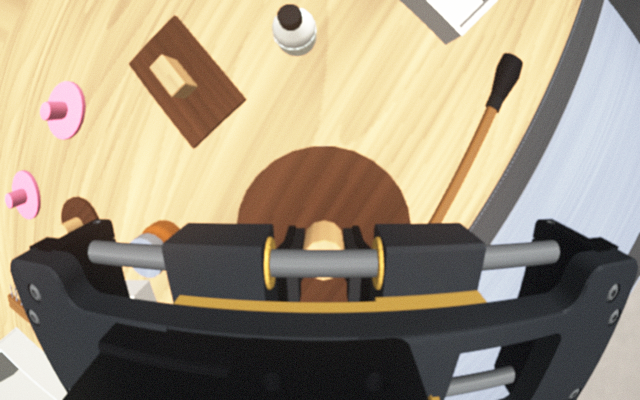

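The large lid is held level, with its knob at wrist pixel (325,245) between the pads, so I'll lower it onto the pot.

>>> {"name": "step_arm", "arguments": {"deltas": [[-1, 0.02, -0.002, 0, 0], [-1, 0.045, -0.002, 0, 0], [-1, 0.065, -0.002, 0, 0], [-1, 0.074, -0.002, 0, 0], [-1, 0.078, -0.002, 0, 0], [-1, 0.079, -0.002, 0, 0], [0, 0.079, -0.002, 0, 0], [0, 0.079, -0.002, 0, 0], [0, 0.079, -0.002, 0, 0], [0, 0.03, -0.002, 0, 0], [0, -0.02, -0.002, 0, 0], [0, -0.04, -0.002, 0, 0]]}}

```text
time_s: 8.0
tool_pos: [0.651, -0.1109, 0.1955]
tool_rot: [-33.8, 89.7, -3.9]
force: [0.6, 0.1, -0.3]
grip_width: 0.0435
```

```bash
python3 plan.py .468 -.076 .12 68.3
```

```text
t 8.0 pos [ 0.651  -0.1109  0.1955] yaw 29.96 tilt z [-1.    -0.003  0.005] w 0.0435 F [ 0.6  0.1 -0.3]
delta [ 0.0745  0.1219 -0.1414] turn -38.3
```

>>> {"name": "step_arm", "arguments": {"deltas": [[0.2, 0, 0.02, -0.023, -8], [0.2, 0.01, 0.05, -0.058, -18], [0.2, 0.03, 0.08, -0.093, -28], [0.2, 0.055, 0.105, -0.122, -38], [0.2, 0.072, 0.118, -0.137, -38.3], [0.2, 0.0745, 0.122, -0.1414, -38.3], [0.2, 0.0745, 0.122, -0.1414, -38.3], [0.2, 0.0745, 0.122, -0.1414, -38.3]]}}

```text
time_s: 9.0
tool_pos: [0.4674, -0.0756, 0.1179]
tool_rot: [-78.7, 89.9, -10.4]
force: [0.3, 0.6, 0.3]
grip_width: 0.052
```

```bash
python3 plan.py .468 -.076 .0315 68.3; python3 - <<'E'
from h import *
im,d=read_camera('wrist'); save('w3.png',im,1)
E
```

```text
t 9.0 pos [ 0.4674 -0.0756  0.1179] yaw 68.26 tilt z [-1.    -0.002  0.   ] w 0.052 F [0.3 0.6 0.3]
delta [ 0.0864 -0.0005 -0.0002] turn -0.0
```

View pics/w3.png

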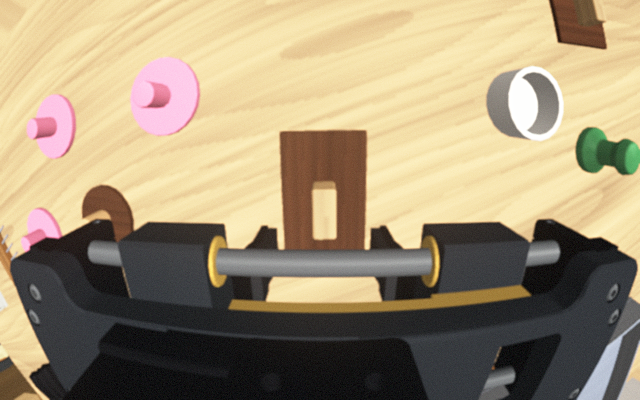

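The grip bar at (324,210) is lined up and centred between the fingers. I'll grip it and lift.

>>> {"name": "step_arm", "arguments": {"deltas": [[0.2, 0.02, 0, 0, 0], [0.2, 0.045, 0, 0, 0], [0.2, 0.07, 0, 0, 0], [0.2, 0.083, 0, 0, 0], [0.2, 0.086, 0, 0, 0], [-1, 0.086, 0, 0, 0], [-1, 0.086, 0, 0, 0], [-1, 0.086, 0, 0, 0], [-1, 0.086, 0, 0, 0], [-1, 0.086, 0, 0, 0], [-1, 0.086, 0, 0, 0], [-1, 0.086, 0, 0, 0]]}}

```text
time_s: 10.55
tool_pos: [0.4662, -0.0752, 0.0314]
tool_rot: [-39.7, 90.0, 28.6]
force: [-1.0, -0.1, 4.4]
grip_width: 0.0181
```

```bash
python3 plan.py .5263 -.3742 .16 36.2
```

```text
t 10.55 pos [ 0.4662 -0.0752  0.0314] yaw 68.27 tilt z [-1. -0.  0.] w 0.0181 F [-1.  -0.1  4.4]
delta [-0.1287 -0.1666 -0.2555] turn 32.1
```

>>> {"name": "step_arm", "arguments": {"deltas": [[-1, -0.03, 0, 0, 0], [-1, -0.08, 0, 0, 0], [-1, -0.12, -0.01, -0.015, 0], [-1, -0.13, -0.035, -0.054, 5], [-1, -0.13, -0.062, -0.095, 13], [-1, -0.13, -0.089, -0.136, 21], [-1, -0.13, -0.116, -0.178, 29], [-1, -0.13, -0.142, -0.218, 32.1], [-1, -0.13, -0.158, -0.242, 32.1], [-1, -0.13, -0.1665, -0.2555, 32.1], [-1, -0.13, -0.1665, -0.2555, 32.1], [-1, -0.13, -0.1665, -0.2555, 32.1]]}}

```text
time_s: 12.05
tool_pos: [0.5262, -0.3725, 0.1607]
tool_rot: [63.6, 89.9, 99.9]
force: [-0.4, 0.6, -0.5]
grip_width: 0.0179
```

```bash
python3 plan.py .5263 -.3742 .0725 36.2
```

```text
t 12.05 pos [ 0.5262 -0.3725  0.1607] yaw 36.26 tilt z [-1.     0.002  0.001] w 0.0179 F [-0.4  0.6 -0.5]
delta [ 0.0882 -0.0015 -0.001 ] turn 0.1
```

>>> {"name": "step_arm", "arguments": {"deltas": [[-1, 0.02, -0.0015, -0.001, 0], [-1, 0.045, -0.0015, -0.001, 0], [-1, 0.07, -0.0015, -0.001, 0], [-1, 0.083, -0.0015, -0.001, 0], [-1, 0.087, -0.0015, -0.001, 0], [-1, 0.088, -0.0015, -0.001, 0], [0, 0.088, -0.0015, -0.001, 0], [0, 0.088, -0.0015, -0.001, 0], [0, 0.088, -0.0015, -0.001, 0], [0, 0.04, -0.0015, -0.001, 0], [0, -0.01, -0.0015, -0.001, 0], [0, -0.03, -0.0015, -0.001, 0]]}}

```text
time_s: 13.55
tool_pos: [0.5272, -0.3774, 0.1948]
tool_rot: [-64.9, 89.7, -28.7]
force: [0.2, -0.8, 0.1]
grip_width: 0.0432
```

```bash
python3 plan.py .3995 -.295 .12 36
```

```text
t 13.55 pos [ 0.5272 -0.3774  0.1948] yaw 36.16 tilt z [-1.    -0.005  0.002] w 0.0432 F [ 0.2 -0.8  0.1]
delta [ 0.074   0.1422 -0.0547] turn 0.2
```

>>> {"name": "step_arm", "arguments": {"deltas": [[0.2, 0, 0.03, -0.012, 0], [0.2, 0.01, 0.07, -0.027, 0], [0.2, 0.04, 0.11, -0.042, 0], [0.2, 0.065, 0.135, -0.052, 0], [0.2, 0.074, 0.1405, -0.055, 0], [0.2, 0.074, 0.1405, -0.055, 0], [0.2, 0.074, 0.1405, -0.055, 0], [0.2, 0.074, 0.1405, -0.055, 0]]}}

```text
time_s: 14.55
tool_pos: [0.3999, -0.296, 0.1178]
tool_rot: [-83.7, 89.9, -47.5]
force: [0.4, 0.2, 1.1]
grip_width: 0.0522
```

```bash
python3 plan.py .3995 -.295 .0315 36; python3 - <<'E'
from h import *
im,d=read_camera('wrist'); save('w4.png',im,1)
E
```

```text
t 14.55 pos [ 0.3999 -0.296   0.1178] yaw 36.17 tilt z [-1.    -0.002  0.   ] w 0.0522 F [0.4 0.2 1.1]
delta [0.0863 0.0012 0.0003] turn 0.2
```

View pics/w4.png

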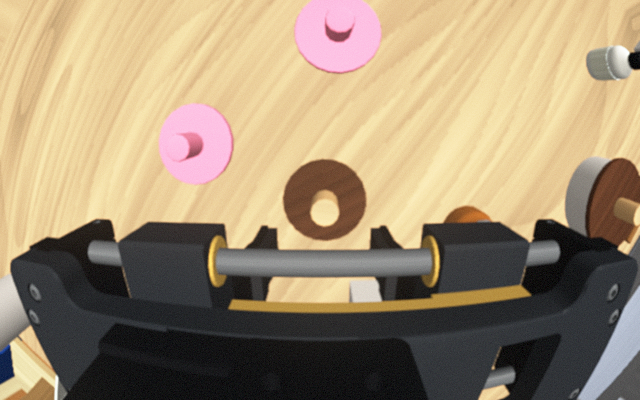

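The dark lid's knob at (325,208) is centred between the fingers, and the pink lids at (195,143) and (338,35) are clear. I'll grip it and lift.

>>> {"name": "step_arm", "arguments": {"deltas": [[0.2, 0.02, 0.001, 0, 0], [0.2, 0.045, 0.001, 0, 0], [0.2, 0.07, 0.001, 0, 0], [0.2, 0.083, 0.001, 0, 0], [0.2, 0.086, 0.001, 0, 0], [-1, 0.086, 0.001, 0, 0], [-1, 0.086, 0.001, 0, 0], [-1, 0.086, 0.001, 0, 0], [-1, 0.086, 0.001, 0, 0], [-1, 0.086, 0.001, 0, 0], [-1, 0.086, 0.001, 0, 0], [-1, 0.06, 0.001, 0, 0]]}}

```text
time_s: 16.1
tool_pos: [0.3965, -0.2933, 0.0556]
tool_rot: [124.6, 89.7, 160.8]
force: [-0.7, 0.5, -0.6]
grip_width: 0.0218
```

```bash
python3 plan.py .4459 .1254 .16 60
```

```text
t 16.1 pos [ 0.3965 -0.2933  0.0556] yaw 36.17 tilt z [-1.     0.004 -0.003] w 0.0218 F [-0.7  0.5 -0.6]
delta [-0.1039  0.3093  0.2867] turn -23.8
```

>>> {"name": "step_arm", "arguments": {"deltas": [[-1, -0.05, 0, 0, 0], [-1, -0.09, 0.01, 0.012, 0], [-1, -0.102, 0.04, 0.045, 0], [-1, -0.102, 0.08, 0.08, -4], [-1, -0.102, 0.12, 0.118, -8], [-1, -0.102, 0.16, 0.153, -12], [-1, -0.102, 0.2, 0.188, -16], [-1, -0.102, 0.24, 0.223, -20], [-1, -0.102, 0.275, 0.255, -24], [-1, -0.102, 0.298, 0.275, -24], [-1, -0.102, 0.31, 0.286, -24], [-1, -0.102, 0.31, 0.286, -24]]}}

```text
time_s: 17.6
tool_pos: [0.446, 0.1249, 0.1587]
tool_rot: [167.1, 90.0, -132.6]
force: [-0.2, -0.0, -0.0]
grip_width: 0.0214
```

>>> {"name": "step_arm", "arguments": {"deltas": [[-1, 0, 0, 0, 0], [-1, 0, 0, 0, 0]]}}

```text
time_s: 17.85
tool_pos: [0.4462, 0.1233, 0.1591]
tool_rot: [-157.1, 90.0, -97.1]
force: [0.8, 0.2, -0.5]
grip_width: 0.0211
```

```bash
python3 plan.py .4459 .1254 .0725 60
```

```text
t 17.85 pos [0.4462 0.1233 0.1591] yaw 60.03 tilt z [-1. -0. -0.] w 0.0211 F [ 0.8  0.2 -0.5]
delta [0.0866 0.0013 0.0017] turn 0.0
```

>>> {"name": "step_arm", "arguments": {"deltas": [[-1, 0.02, 0.001, 0.001, 0], [-1, 0.045, 0.001, 0.001, 0], [-1, 0.07, 0.001, 0.001, 0], [-1, 0.082, 0.001, 0.001, 0], [-1, 0.086, 0.001, 0.001, 0], [-1, 0.087, 0.001, 0.001, 0], [0, 0.087, 0.001, 0.001, 0], [0, 0.087, 0.001, 0.001, 0], [0, 0.087, 0.001, 0.001, 0], [0, 0.04, 0.001, 0.001, 0], [0, 0.01, 0.001, 0.001, 0], [0, 0.01, 0.001, 0.001, 0]]}}

```text
time_s: 19.35
tool_pos: [0.4476, 0.1268, 0.1518]
tool_rot: [-36.1, 89.7, 24.1]
force: [-0.5, -0.2, -0.2]
grip_width: 0.0431
```

```bash
python3 plan.py .3695 .2604 .12 77.1
```

```text
t 19.35 pos [0.4476 0.1268 0.1518] yaw 60.17 tilt z [-1.    -0.003  0.005] w 0.0431 F [-0.5 -0.2 -0.2]
delta [0.0317 0.1344 0.0769] turn -16.9
```

>>> {"name": "step_arm", "arguments": {"deltas": [[0.2, 0, 0.03, 0.018, -4], [0.2, 0, 0.07, 0.04, -10], [0.2, 0.01, 0.105, 0.06, -16.9], [0.2, 0.025, 0.126, 0.072, -16.9], [0.2, 0.031, 0.134, 0.077, -16.9], [0.2, 0.031, 0.134, 0.077, -16.9], [0.2, 0.031, 0.134, 0.077, -16.9]]}}

```text
time_s: 20.23
tool_pos: [0.3687, 0.2586, 0.1183]
tool_rot: [-80.5, 90.0, -3.5]
force: [0.4, -0.3, 0.5]
grip_width: 0.0521
```

```bash
python3 plan.py .3695 .2604 .0315 77.1; python3 - <<'E'
from h import *
im,d=read_camera('wrist'); save('w5.png',im,1)
E
```

```text
t 20.23 pos [0.3687 0.2586 0.1183] yaw 76.97 tilt z [-1.    -0.001  0.   ] w 0.0521 F [ 0.4 -0.3  0.5]
delta [ 0.0868 -0.0003  0.0019] turn -0.1
```

View pics/w5.png

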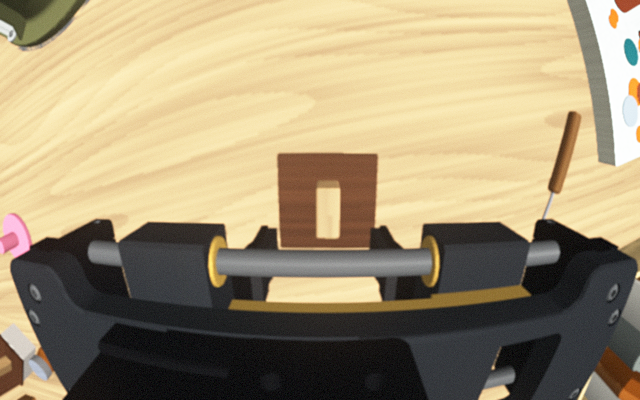

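The bar at (328,210) is about 2 mm to the +z side, which agrees with the computed delta. I'll correct for that and grip.

>>> {"name": "step_arm", "arguments": {"deltas": [[0.2, 0.02, 0, 0.002, 0], [0.2, 0.045, 0, 0.002, 0], [0.2, 0.07, 0, 0.002, 0], [0.2, 0.083, 0, 0.002, 0], [0.2, 0.0865, 0, 0.002, 0], [-1, 0.0865, 0, 0.002, 0], [-1, 0.0865, 0, 0.002, 0], [-1, 0.0865, 0, 0.002, 0], [-1, 0.0865, 0, 0.002, 0], [-1, 0.0865, 0, 0.002, 0], [-1, 0.0865, 0, 0.002, 0], [-1, 0.0865, 0, 0.002, 0]]}}

```text
time_s: 21.78
tool_pos: [0.3684, 0.2616, 0.0318]
tool_rot: [-35.0, 90.0, 42.0]
force: [-0.2, -1.0, 3.5]
grip_width: 0.0177
```

```bash
python3 plan.py .6474 .1294 .165 76.6
```

```text
t 21.77 pos [0.3684 0.2616 0.0318] yaw 77.07 tilt z [-1. -0.  0.] w 0.0177 F [-0.2 -1.   3.5]
delta [-0.1331 -0.3015 -0.0664] turn 0.5
```

>>> {"name": "step_arm", "arguments": {"deltas": [[-1, -0.03, 0, 0, 0], [-1, -0.08, 0, 0, 0], [-1, -0.12, -0.015, -0.003, 0], [-1, -0.134, -0.05, -0.011, 0], [-1, -0.134, -0.095, -0.021, 0], [-1, -0.134, -0.14, -0.031, 0.5], [-1, -0.134, -0.185, -0.041, 0.5], [-1, -0.134, -0.23, -0.05, 0.5], [-1, -0.134, -0.265, -0.058, 0.5], [-1, -0.134, -0.29, -0.063, 0.5], [-1, -0.134, -0.301, -0.066, 0.5], [-1, -0.134, -0.301, -0.066, 0.5]]}}

```text
time_s: 23.28
tool_pos: [0.6466, 0.1294, 0.1649]
tool_rot: [120.6, 89.9, -162.8]
force: [-0.4, 0.5, -0.6]
grip_width: 0.018
```

>>> {"name": "step_arm", "arguments": {"deltas": [[-1, 0, 0, 0, 0], [-1, 0, 0, 0, 0]]}}

```text
time_s: 23.52
tool_pos: [0.6461, 0.1309, 0.1658]
tool_rot: [22.4, 90.0, 99.0]
force: [0.0, -0.4, -0.6]
grip_width: 0.0179
```

```bash
python3 plan.py .6474 .1294 .0725 76.6
```

```text
t 23.52 pos [0.6461 0.1309 0.1658] yaw 76.65 tilt z [-1.     0.     0.001] w 0.0179 F [ 0.  -0.4 -0.6]
delta [ 0.0933 -0.0016 -0.0012] turn 0.1
```

>>> {"name": "step_arm", "arguments": {"deltas": [[-1, 0.02, -0.001, -0.001, 0], [-1, 0.045, -0.001, -0.001, 0], [-1, 0.07, -0.001, -0.001, 0], [-1, 0.086, -0.001, -0.001, 0], [-1, 0.092, -0.001, -0.001, 0], [-1, 0.0935, -0.001, -0.001, 0], [0, 0.0935, -0.001, -0.001, 0], [0, 0.0935, -0.001, -0.001, 0], [0, 0.0935, -0.001, -0.001, 0], [0, 0.05, -0.001, -0.001, 0], [0, 0.0, -0.001, -0.001, 0], [0, -0.05, -0.001, -0.001, 0]]}}

```text
time_s: 25.02
tool_pos: [0.6475, 0.1285, 0.2173]
tool_rot: [-61.9, 90.0, 14.7]
force: [1.0, 0.6, -0.7]
grip_width: 0.0434
```

```bash
python3 plan.py .4 .5 .24 76.6
```

```text
t 25.02 pos [0.6475 0.1285 0.2173] yaw 76.56 tilt z [-1. -0.  0.] w 0.0434 F [ 1.   0.6 -0.7]
delta [-0.0228  0.327   0.3038] turn -0.0
```

Next I'll back the arm away and check all four lids from the top.

>>> {"name": "step_arm", "arguments": {"deltas": [[0, -0.02, 0.03, 0.028, 0], [0, -0.02, 0.07, 0.065, 0], [0, -0.02, 0.11, 0.102, 0], [0, -0.02, 0.15, 0.139, 0], [0, -0.02, 0.19, 0.176, 0], [0, -0.02, 0.23, 0.213, 0], [0, -0.02, 0.27, 0.25, 0], [0, -0.02, 0.3, 0.28, 0], [0, -0.02, 0.325, 0.303, 0], [0, -0.02, 0.325, 0.303, 0]]}}

```text
time_s: 26.28
tool_pos: [0.3985, 0.502, 0.2355]
tool_rot: [55.8, 89.9, 132.7]
force: [0.8, -0.7, -0.8]
grip_width: 0.0435
```

```bash
python3 - <<'E'
from h import *
im,d=read_camera('top'); save('top1.png',im[90:240,180:520],2.3)
P=pts('top',d,np.ones_like(d,bool)); h,w=d.shape
z0=np.load('top0.npz')
for n,c,r in [('small',(.4459,.1254),.06),('large',(.649,-.1085),.075),('square',(.6474,.1294),.075),('oblong',(.5263,-.3742),.085)]:
    near=np.hypot(P[:,0]-c[0],P[:,1]-c[1])<r
    for k,lo,hi in (('plate',.044,.053),('grip',.074,.09)):
        q=P[near&(P[:,2]>lo)&(P[:,2]<hi)]
        (cx,cy),s,a=cv2.minAreaRect((q[:,:2]*1000).astype(np.float32)); print(n,k,len(q),np.round([cx-1000*c[0],cy-1000*c[1],*s,a],1),'z',np.median(q[:,2]).round(4))
    q=P[near&(P[:,2]>.044)&(P[:,2]<.053)]; A=np.c_[q[:,:2]-c,np.ones(len(q))]; print('  slope',np.linalg.lstsq(A,q[:,2],rcond=None)[0][:2].round(3))
for t in ['muller','bottle']:
    r=regions_of('top',t)[0]; print(t,np.median(pts('top',d,r['pixels']),0).round(3))
E
```

```text
small plate 503 [ 1.7 -1.9 69.2 70.3 89.3] z 0.0475
small grip 59 [ 1.1 -0.6 19.7 19.8 37.5] z 0.0797
  slope [0.001 0.002]
large plate 1015 [ -1.3  -0.2 102.  101.8  15.3] z 0.0474
large grip 54 [-2.1  0.  18.6 20.4 88.1] z 0.0796
  slope [ 0.002 -0.001]
square plate 794 [ 1.3 -1.7 84.1 84.4 76.5] z 0.0475
square grip 111 [ 0.9 -1.9 18.5 40.8 75.3] z 0.0792
  slope [ 0.004 -0.003]
oblong plate 1061 [  1.2  -4.1  71.9 125.7  36.7] z 0.0476
oblong grip 110 [ 1.1 -4.2 17.8 39.5 36.1] z 0.0788
  slope [-0.002 -0.002]
muller [0.516 0.216 0.026]
bottle [0.546 0.008 0.05 ]
```

View pics/top1.png

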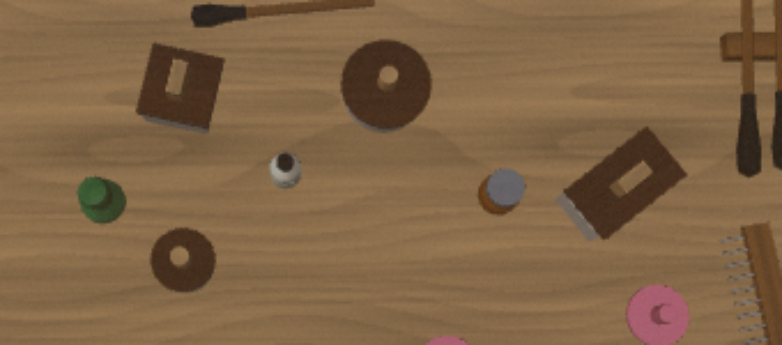

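All four lids are flat at about 47.5 mm plate-top height, and the muller and bottle haven't moved. The oblong lid reads 4.3 mm off its pot estimate, so I'll cross-check that pot's centre independently.

```bash
python3 - <<'E'
from h import *
a=np.radians(-53.8); u=np.array([np.cos(a),np.sin(a)]); v=np.array([-u[1],u[0]]); c=np.array([.5263,-.3742])
def rep(n,P,lo,hi):
    q=P[(np.hypot(P[:,0]-c[0],P[:,1]-c[1])<.085)&(P[:,2]>lo)&(P[:,2]<hi)]; s=(q[:,:2]-c)@u*1e3; t=(q[:,:2]-c)@v*1e3
    print(n,len(q),'long',np.percentile(s,[1,3,50,97,99]).round(1),'short',np.percentile(t,[1,3,50,97,99]).round(1))
f=np.ones((400,640),bool)
for cam in('top','scene'):
    P=pts(cam,np.load(cam+'0.npz')['d'],f); rep(cam+'0 rim',P,.036,.045); rep(cam+'0 wall',P,.01,.03)
    im,d=read_camera(cam); P=pts(cam,d,f); rep(cam+'1 wall',P,.01,.03); rep(cam+'1 plate',P,.044,.053); rep(cam+'1 grip',P,.074,.09)
E
```

```text
top0 rim 250 long [-59.5 -58.1  -1.4  57.6  58.4] short [-31.7 -31.3  -1.5  31.8  32.2]
top0 wall 142 long [-59.3 -59.   17.3  54.5  54.8] short [-29.8 -27.   -3.5  28.8  31.9]
top1 wall 58 long [-59.  -59.  -58.  -56.6 -56.2] short [-31.  -29.5  -1.9  29.6  30.9]
top1 plate 1075 long [-57.3 -55.5   1.4  63.2  65.1] short [-36.8 -35.5  -0.7  32.5  33.8]
top1 grip 109 long [-15.3 -14.7   2.8  22.8  23.6] short [-10.3 -10.   -1.3   6.9   7.3]
scene0 rim 308 long [-58.  -57.3   1.6  56.5  57.1] short [-30.8 -30.3   7.1  35.6  37. ]
scene0 wall 606 long [-55.9 -52.8   0.9  52.9  55.9] short [-29.3 -28.4  30.4  35.9  36.9]
scene1 wall 320 long [-57.3 -54.9  -0.2  54.4  56.6] short [30.4 30.9 33.3 36.1 36.4]
scene1 plate 880 long [-56.8 -54.4   6.8  63.1  65.1] short [-34.6 -32.6   9.5  36.   37.1]
scene1 grip 112 long [-15.4 -14.3   4.9  22.3  23.6] short [-8.7 -8.   3.9 10.7 11.1]
```

```bash
python3 -c "
from cell import env; print(env.sign_off())"
```

```text
the job is handed in; nothing more can be done
None
```

All four lids are on their own pots and I handed the job in at about 27 s. For the small round pot I used the dark lid and left the three pink look-alikes alone.

- **Height and tilt:** in the last top-camera check every plate top read about 47.5 mm. That is right for an 8 mm lid on a 40 mm rim, and the slopes were under 0.005 rad.
- **Centring:** the small, large and square lids were about 1–3 mm off their pots' centres.
- **Alignment:** the square and oblong lids were within about 1.5° of their pots' sides.
- **Oblong lid, the weakest result:** it sits about 5 mm off centre along its long side, and both cameras agree on this. It is inside the 9 mm limit and covers the opening, so I left it rather than risk gripping it again.
- **Left standing:** the muller and bottle read within 2 mm of their starting positions. The oblong pot, the only one I re-measured, had not visibly moved. The arm finished clear of everything.

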